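# Unstack the nested tumbler onto the coaster

### The job

Two steel tumblers on the hallway shelf are nested one in the other and grip each other a little. Pull the upper one straight up out of the lower one, then set it down upright (not dropped) in the middle of the round cork coaster and let go. Leave the lower tumbler and the single tumbler standing where they are.

Things in the scene. Friction and masses are not known exactly. Their poses are not given: they have to be found in the camera images.
- top_tumbler: upper steel tumbler of the nested pair, round, open, 110 mm high, 0.2 to 0.3 kg: foot 51 mm across, 50 mm high; above it a straight collar 62 mm across, 60 mm high, wall 3.5 mm, dark rolled rim. Origin: centre of its underside, z up its axis. Nested, the foot is hidden and only the collar shows, 110 to 170 mm above the board. About 1 to 2 N besides its weight pulls it free
- under_tumbler: lower tumbler of the pair, same shape, size and weight, standing loose on the board (z = 0). Origin: centre of its underside, z up; rim 110 mm above. Three rubber nubs inside its collar grip the upper one's foot. The upper origin is 60 mm above this one while nested and must rise 50 mm straight to clear the rim
- single_tumbler: a third tumbler of the same shape and size that stands alone on the board, 110 mm high; a bystander to leave alone. Origin at the centre of its underside
- round_coaster: round cork coaster, 100 mm across, 6 mm thick, fixed flat on the board; origin at the centre of its underside, z up, its top face 6 mm above. (A square cork coaster, 100 mm, lies on the board too and is not the one.)
Not all that is in view belongs to the job. Leave any pink look-alike of the top_tumbler alone. What is shaped like the round_coaster but orange is not meant.

How it is judged (in metres and radians):
On the way, in this order (a step that is already met when the one before it is completed fails the run):
1. the upper tumbler is lifted clear of the lower one, which stays standing on the board (z of top_tumbler in the frame of under_tumbler above 0.112 m and height (world z) of under_tumbler below 0.01 m and angle between under_tumbler's own z axis and vertical below 0.17 rad), for 0.1 s.
2. the tumbler, still held, is brought down to within 14 mm of the round coaster's top (z of top_tumbler in the frame of round_coaster below 0.02 m and horizontal distance between top_tumbler and round_coaster below 0.03 m and contact force between the fingers and top_tumbler above 0.5 N), for 0.05 s.
At the end, for the whole second after the job is handed in: The former upper tumbler stands upright (within 0.1 rad), at rest and released, on the round coaster with its axis within 20 mm of the coaster's centre; the lower and the single tumbler stand upright within 20 mm of where they started (horizontal distance between top_tumbler and round_coaster below 0.02 m and z of top_tumbler in the frame of round_coaster below 0.01 m and angle between each of top_tumbler, under_tumbler, single_tumbler's own z axis and vertical below 0.1 rad and linear speed of top_tumbler below 0.02 m/s and distance of each of under_tumbler, single_tumbler from where it was at the start of the episode below 0.02 m); the robot touches nothing.
It fails at once if the lower tumbler is dragged up more than 20 mm or tipped by more than 0.3 rad (height (world z) of under_tumbler above 0.02 m or angle between under_tumbler's own z axis and vertical above 0.3 rad).
It fails at once if the single tumbler is moved more than 20 mm or tipped by more than 0.3 rad (distance of single_tumbler from where it was at the start of the episode above 0.02 m or angle between single_tumbler's own z axis and vertical above 0.3 rad).
It also fails if it takes over 35 s, if anything falls off the work surface, if the arm or the gripper's body presses on something with over 40 N, if the wrist force passes 120 N, or if a joint passes its speed limit or range.

### The arm

A 7-joint arm with a two-finger parallel gripper is mounted at the origin on the work surface. World frame = base frame: x ahead of the robot, y to its left, z up, the work surface at z = 0. Lengths are in mm, angles in rad, forces in N, time in s.
With the tool pointing down it reaches from about 350 to 775 mm from the base axis. Payload 3.1 kg.
Tool frame: the origin (TCP) lies on the centre line of the jaws, within the pads' length; the fingertips stand 19 mm ahead of it and the grasp point (between the pads) is the TCP; y points along the fingers, x is the direction in which the jaws open and shut, and the axes are right-handed (so a half turn about y gives the same grasp; the last joint's range is limited). The gripper opens to 85 mm and grips with 20 to 120 N. Pads are 22 mm wide; open, the fingers measure 114 mm over their backs; the gripper's body (76 mm by 85 mm) begins 54 mm behind the grasp point. The pads swing forward as they close: fully open they stand 13 mm farther back than shut.
Start: joints at [-0.042, 0.311, 0.014, 1.512, -0.004, 1.319, -0.027], TCP at [550.016, 0.031, 226.004] pointing down, gripper open.
Joint ranges: [-2.7, 2.7], [-0.3, 1.91], [-1.27, 1.3], [0.12, 2.57], [-1.44, 4.58], [0.2, 2.03], [-3.05, 3.05]. Speed limits (rad/s): [2.79, 2.79, 3.14, 3.14, 3.14, 3.14, 3.14].

### API

Orientations are given as a rotation vector (axis times angle).
In Python, from workcell import robot, imaging, models gives the robot as it stands.
- The arm moves only by the tool servo_tool, never from a script. Its argument "commands" is one flat list of numbers, 7 for each row, row after row: the shift along the tool's x, y, z in m, then the turn, a rotation vector about the tool's x, y, z in degrees, then the finger opening in m, from 0 to 0.0854. In form: [tx, ty, tz, ax, ay, az, claw, tx, ty, tz, ax, ay, az, claw, ...]. A call has 1 to 12 rows; each row is the pose to reach, as a shift and turn from the pose measured when the call began, along the tool's axes at that moment; what a row does not reach only later rows make up. A row lasts 1/8 s, in which the tool goes at most 62.5 mm and 10.7 degrees, less where a joint would pass 70% of its speed; a pose out of reach is approached as far as the arm can. A call with a gripper value outside its range is refused whole. The fingers move at their own pace and stop on an object; "grip_force" is the grip in N (left out, the last holds). Time passes only in rows, so rows that repeat a pose let the fingers close. It gives the time, the measured TCP pose, the force and the opening at its end, in the units of the state.
- robot.sense(): the state, without advancing time (a new reading comes with each control period).
- imaging.read_camera(name): name is "scene" or "side" or "wrist"; returns the picture (400x640x3 uint8, red, green, blue); there is no depth.
- imaging.camera_info(name): a dict with "fx", "fy", "cx", "cy" (pixels), "distortion" ([k1, k2, p1, p2, k3] as OpenCV has them; the pictures are not rectified), "rvec" (rotation vector, rad) and "tvec" (3), from world to camera coordinates, as OpenCV has them. Camera axes: x right, y down, z forward; pixel columns grow to the right and rows downward; lengths in mm; the calibration is good to about 2 mm. A picture is of the moment at which its call begins: read the wrist's pose just before it. camera_info takes no time and is no camera call; for the wrist camera it gives the pose at the moment of the call.
- robot.close_job(): hands the job in, once; it reports no verdict.
Trained networks look in the newest picture that a camera, given by its name, has taken for a name from the list of things; names that differ only in an ending like _2 or _b are one class to them, and where a whole thing is asked for, a point or a joint stands for the part that bears it (a point fixed in the world has none). Each returns a list of dicts, best first, with "conf" (0 to 1); they miss things now and then, are a little off and sometimes report something else, mostly with a low value. They report only what shows in the picture. A call takes as long as a camera call. They do not tell look-alikes from the thing itself.
- models.outline_of(name, camera): "region" (400x640 bool, what is visible of it) and "box" ([left, top, right, bottom] in pixels, round what is visible of it).
- models.place_of(name, camera): "position" ([column, row] in pixels: a listed point, or the origin of a listed thing).
The state is a dict: "clock": time; "qpos": joint angles; "joint_velocities": joint speeds; "effort": joint torques, N m; "ee_pos": TCP position; "tcp_rot": TCP orientation; "wrist_force": force on the tool from outside, world axes, zero at the start; "moment": the same for the moment, N m; "grip_width": finger opening in mm.
Only numpy, scipy, OpenCV 4.12 (cv2) and the standard library are available. Lean on these libraries where they do the work, as an engineer would, in place of code of your own. Each camera call takes 0.05 s, during which the arm holds its last target. There are 200 camera calls.

## Working session

There is one attempt and no reset: what is moved stays moved. The work goes in short steps, Python scripts to look and compute and a tool call to move; the robot and the scene stay as the last step left them, time stands still between calls to the robot, and variables do not carry over. Pictures are saved under pics/ and viewed, about 8 in all and at most 12, crops included, and the job is handed in when it is done.

Besides the shell and the picture viewer there is one more tool, called after "Emit:" as name(argument=value, ...) on one line, values as JSON. servo_tool: Moves the arm, as the interface text tells. Its arguments: {"type":"object","properties":{"commands":{"type":"array","items":{"type":"number"}},"grip_force":{"type":"number"}},"required":["commands"]}

```bash
mkdir -p pics; ls; cat > h.py <<'E'
import numpy as np, cv2
from workcell import robot, imaging, models
def ray(cam,uv,ci=None):
    c=ci or imaging.camera_info(cam)
    K=np.array([[c['fx'],0,c['cx']],[0,c['fy'],c['cy']],[0,0,1.]])
    R=cv2.Rodrigues(np.array(c['rvec'],float))[0];t=np.array(c['tvec'],float)
    p=cv2.undistortPoints(np.array([[uv]],float),K,np.array(c['distortion'],float))[0,0]
    return -R.T@t, R.T@np.array([p[0],p[1],1])
def at_z(cam,uv,z,ci=None):
    o,d=ray(cam,uv,ci); return o+d*(z-o[2])/d[2]
def proj(cam,P,ci=None):
    c=ci or imaging.camera_info(cam)
    K=np.array([[c['fx'],0,c['cx']],[0,c['fy'],c['cy']],[0,0,1.]])
    return cv2.projectPoints(np.array(P,float).reshape(-1,3),np.array(c['rvec'],float),np.array(c['tvec'],float),K,np.array(c['distortion'],float))[0].reshape(-1,2)
def save(n,im): cv2.imwrite('pics/'+n,cv2.cvtColor(im,cv2.COLOR_RGB2BGR))
E
python3 - <<'E'
from h import *
s=robot.sense();print(s['clock'],s['ee_pos'],s['tcp_rot'],s['grip_width'])
a=imaging.read_camera('scene');b=imaging.read_camera('side')
save('s.png',a);save('d.png',b)
hz=dict(top_tumbler=60,under_tumbler=0,single_tumbler=0,round_coaster=0)
for n in hz:
  for c in('scene','side'):
    for r in models.place_of(n,c): print(n,c,r['conf'],np.round(r['position']),at_z(c,r['position'],hz[n]).round())
print(robot.sense()['clock'])
E
```

```text
pics
0.0 [5.49265236e+02 3.92288652e-02 2.24914297e+02] [-1.57086781  0.00179507  0.00188737] 85.5609026233485
top_tumbler scene 0.78 [259. 310.] [ 653. -248.   60.]
top_tumbler scene 0.6 [203. 273.] [ 529. -290.   60.]
top_tumbler side 0.9 [374. 275.] [ 622. -301.   60.]
top_tumbler side 0.56 [320. 274.] [ 528. -287.   60.]
under_tumbler scene 0.98 [213. 285.] [ 529. -284.    0.]
under_tumbler side 0.98 [318. 296.] [ 524. -285.    0.]
single_tumbler scene 0.77 [388. 151.] [485. 218.   0.]
single_tumbler side 0.55 [292. 167.] [488. 226.   0.]
round_coaster scene 0.82 [317. 185.] [461.  22.   0.]
round_coaster scene 0.63 [255. 238.] [ 492. -163.    0.]
round_coaster side 0.66 [280. 204.] [455.  29.   0.]
0.5
```

```bash
ls pics
```

```text
d.png
s.png
```

View pics/s.png

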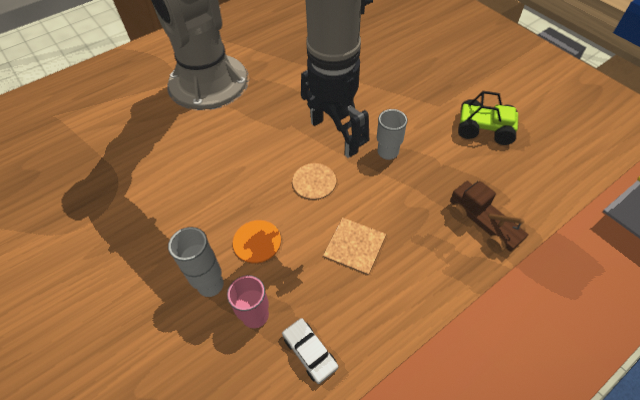

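View pics/d.png

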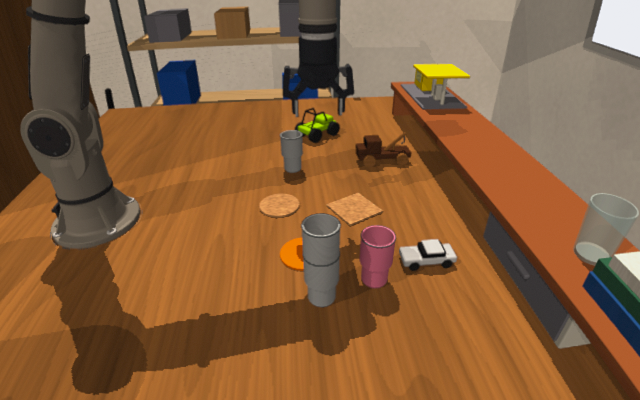

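The top_tumbler candidates in scene are the steel stack (203,250) and the pink look-alike (248,295). The stack fits: it is steel and nested. The coaster candidates are round cork (314,181), orange round (257,241) and square cork (355,245); round cork fits. I'll refine both positions and check a crop.

```bash
python3 - <<'E'
from h import *
pics=[]
for c in('scene','side'):
  im=imaging.read_camera(c)
  for n in('round_coaster','top_tumbler'):
    for r in models.outline_of(n,c):
      m=np.array(r['region']).astype(np.uint8)
      cs=max(cv2.findContours(m,0,cv2.CHAIN_APPROX_NONE)[0],key=cv2.contourArea)[:,0]
      col=np.median(im[m>0],axis=0)
      if n=='round_coaster':
        P=np.array([at_z(c,p,6)[:2] for p in cs]); (x,y),rad=cv2.minEnclosingCircle(P.astype(np.float32))
        print(n,c,r['conf'],r['box'],col,'circ',round(x),round(y),round(rad),'mean',P.mean(0).round())
      else:
        # fit axis xy: silhouette of collar cylinder z110-170 r31 vs contour hull box
        from scipy.optimize import least_squares
        a=np.linspace(0,2*np.pi,72)
        def f(q):
          p=proj(c,np.vstack([np.c_[q[0]+31*np.cos(a),q[1]+31*np.sin(a),0*a+z] for z in(111,170)]))
          return np.r_[p.min(0),p.max(0)]-np.r_[cs.min(0)-.0,cs.max(0)+1.]
        s=least_squares(f,[528,-287]); print(n,c,r['conf'],r['box'],col,s.x.round(1),s.fun.round(1))
  if c=='scene': pics.append(cv2.resize(im[130:330,150:400],None,fx=3,fy=3,interpolation=cv2.INTER_CUBIC))
save('crop.png',pics[0]); print(robot.sense()['clock'])
E
```

```text
round_coaster scene 0.91 [233.4, 216.6, 277.8, 261.8] [217. 120.  36.] circ 502 -166 50 mean [ 503. -166.]
round_coaster scene 0.55 [294.2, 164.6, 335.8, 202.8] [222. 165. 106.] circ 451 20 53 mean [452.  21.]
top_tumbler scene 0.83 [228.9, 273.7, 269.1, 329.8] [122.  70.  79.] [ 665.  -261.7] [-1.1  0.7  1.2 -0.8]
top_tumbler scene 0.72 [171.1, 227.3, 216.0, 277.2] [92. 92. 87.] [ 528.8 -287.6] [-0.   0.1  0.  -0.1]
round_coaster side 0.77 [258.6, 194.6, 299.0, 220.3] [215. 145.  82.] circ 449 18 53 mean [451.  17.]
round_coaster side 0.74 [279.2, 237.1, 299.8, 270.4] [238. 126.   0.] circ 493 -168 51 mean [ 483. -168.]
round_coaster side 0.58 [298.7, 214.8, 337.5, 264.7] [107. 103.  97.] circ 542 -118 88 mean [ 543. -121.]
top_tumbler side 0.8 [300.7, 214.4, 339.0, 263.4] [107. 103.  97.] [ 531.  -288.9] [-0.4 -1.1  0.4  0.9]
top_tumbler side 0.7 [357.3, 224.3, 397.4, 288.0] [139.  69.  80.] [ 611.9 -340.8] [-2.6  3.9  2.5 -3.5]
0.8
```

View pics/crop.png

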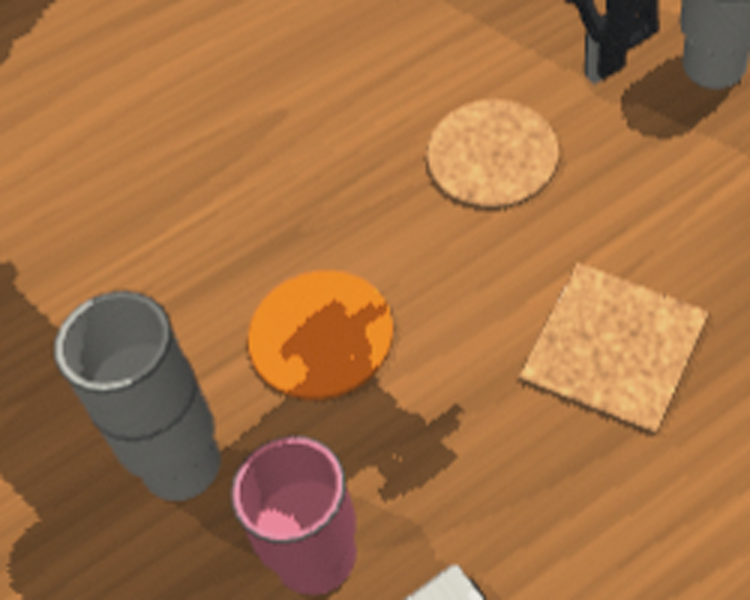

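The crop confirms it: the steel nested pair has its rim at scene (188,243), the pink one is beside it, and round cork is at (314,181). The stack axis is about (529.5,-288), with both cameras agreeing to 2 mm, and the coaster is about (451,19). I'm moving above the stack at the current height (fingertips at z≈206, rim at 170).

Emit:
servo_tool(commands=[-0.004,0,-0.05,0,0,0,0.085,-0.008,0,-0.1,0,0,0,0.085,-0.012,0,-0.15,0,0,0,0.085,-0.015,0,-0.2,0,0,0,0.085,-0.018,0,-0.25,0,0,0,0.085,-0.02,0,-0.28,0,0,0,0.085,-0.02,0,-0.288,0,0,0,0.085,-0.02,0,-0.288,0,0,0,0.085], grip_force=35)

```text
clock: 1.8
ee_pos: [530.4, -287.0, 225.9]
tcp_rot: [-1.57, -0.0, 0.0]
wrist_force: [0.9, -0.5, 0.3]
grip_width: 84.9
```

```bash
python3 - <<'E'
from h import *
s=robot.sense();print(s['clock'],s['ee_pos'],s['tcp_rot'],s['qpos'])
ci=imaging.camera_info('wrist');im=imaging.read_camera('wrist')
a=np.linspace(0,2*np.pi,72)
for p in proj('wrist',np.c_[529.5+31*np.cos(a),-288+31*np.sin(a),0*a+170],ci): cv2.circle(im,tuple(int(v) for v in p),1,(255,0,0),-1)
save('w1.png',im)
E
```

```text
1.8 [ 530.35829893 -287.01932098  225.85427508] [-1.56954623e+00 -4.95553385e-04  3.27077682e-04] [ 0.36816757  0.42194054  0.14819665  1.35923995 -0.06297793  1.36542192
  0.51694698]
```

View pics/w1.png

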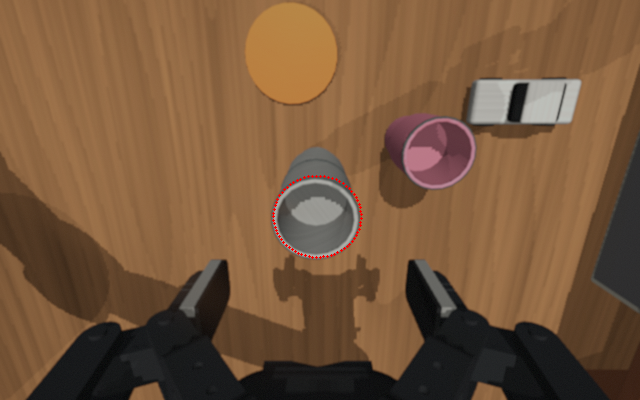

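The predicted rim circle lies on the actual rim at wrist (317,217), centred between the jaws. I'm going down 79 mm to z≈147, shifting -1 mm in x and y, and then closing.

Emit:
servo_tool(commands=[-0.001,0.02,-0.001,0,0,0,0.085,-0.001,0.045,-0.001,0,0,0,0.085,-0.001,0.065,-0.001,0,0,0,0.085,-0.001,0.079,-0.001,0,0,0,0.085,-0.001,0.079,-0.001,0,0,0,0.085,-0.001,0.079,-0.001,0,0,0,0.074])

```text
clock: 2.6
ee_pos: [530.6, -286.5, 147.9]
tcp_rot: [-1.57, -0.004, 0.001]
wrist_force: [-0.2, 0.4, -0.9]
grip_width: 74.2
```

Emit:
servo_tool(commands=[0,0,0,0,0,0,0.066,0,0,0,0,0,0,0.06,0,0,0,0,0,0,0.05,0,0,0,0,0,0,0.05,0,0,0,0,0,0,0.05,0,0,0,0,0,0,0.05], grip_force=35)

```text
clock: 3.35
ee_pos: [531.1, -287.3, 149.7]
tcp_rot: [-1.571, -0.005, -0.001]
wrist_force: [-1.8, 0.2, 4.9]
grip_width: 60.5
```

Gripped at 60.5 mm. Lifting straight up, slowly at first.

Emit:
servo_tool(commands=[0,-0.003,0,0,0,0,0.05,0,-0.008,0,0,0,0,0.05,0,-0.014,0,0,0,0,0.05,0,-0.021,0,0,0,0,0.05,0,-0.028,0,0,0,0,0.05,0,-0.036,0,0,0,0,0.05,0,-0.044,0,0,0,0,0.05,0,-0.053,0,0,0,0,0.05,0,-0.063,0,0,0,0,0.05,0,-0.075,0,0,0,0,0.05,0,-0.085,0,0,0,0,0.05,0,-0.085,0,0,0,0,0.05])

```text
clock: 4.85
ee_pos: [531.4, -287.6, 236.1]
tcp_rot: [-1.572, -0.007, -0.003]
wrist_force: [-0.2, -0.5, -2.3]
grip_width: 60.7
```

```bash
python3 - <<'E'
from h import *
b=imaging.read_camera('side');save('d2.png',cv2.resize(b[80:320,180:500],None,fx=2.4,fy=2.4))
a=np.linspace(0,2*np.pi,72)
for n,h in(('under_tumbler',0),('top_tumbler',145)):
  for r in models.place_of(n,'side'): print(n,r['conf'],r['position'],at_z('side',r['position'],h).round())
print(robot.sense()['ee_pos'],robot.sense()['wrist_force'])
E
```

```text
under_tumbler 0.74 [322.1, 294.5] [ 532. -281.    0.]
top_tumbler 0.96 [372.4, 278.8] [ 595. -392.  145.]
top_tumbler 0.77 [321.6, 234.4] [ 532. -284.  145.]
[ 530.41529686 -287.05241366  234.18382969] [ 0.0610649   0.28607564 -2.94379674]
```

View pics/d2.png

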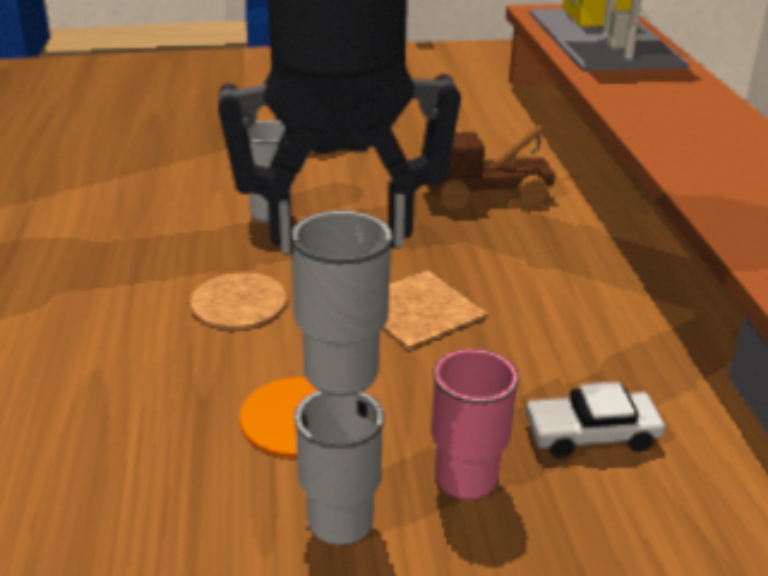

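The side view shows the upper tumbler free above the lower one, which stands upright in its place at crop (340,480). The single tumbler is undisturbed. Next I lift a little more and carry it to over the coaster.

Emit:
servo_tool(commands=[0,-0.015,0,0,0,0,0.05,0,-0.025,0.01,0,0,0,0.05,-0.008,-0.025,0.04,0,0,0,0.05,-0.019,-0.025,0.08,0,0,0,0.05,-0.031,-0.025,0.12,0,0,0,0.05,-0.042,-0.025,0.16,0,0,0,0.05,-0.052,-0.025,0.2,0,0,0,0.05,-0.063,-0.02,0.24,0,0,0,0.05,-0.073,-0.015,0.28,0,0,0,0.05,-0.08,-0.01,0.3,0,0,0,0.05,-0.08,0,0.307,0,0,0,0.05,-0.08,0,0.307,0,0,0,0.05])

```text
clock: 6.5
ee_pos: [449.2, 19.5, 233.6]
tcp_rot: [-1.571, -0.004, 0.001]
wrist_force: [-0.4, -1.0, -2.5]
grip_width: 61.1
```

Emit:
servo_tool(commands=[0,0.02,0,0,0,0,0.05,0,0.045,0,0,0,0,0.05,0,0.07,0,0,0,0,0.05,0,0.09,0,0,0,0,0.05,0,0.1,0,0,0,0,0.05,0,0.1,0,0,0,0,0.05])

```text
clock: 7.25
ee_pos: [449.4, 18.6, 133.3]
tcp_rot: [-1.571, -0.002, 0.0]
wrist_force: [0.8, -0.0, -0.9]
grip_width: 60.9
```

```bash
python3 - <<'E'
from h import *
from scipy.optimize import least_squares
s=robot.sense();print(s['clock'],s['ee_pos'],s['tcp_rot'],s['wrist_force'],s['grip_width'])
tiles=[];a=np.linspace(0,2*np.pi,72)
for c in('scene','side'):
  im=imaging.read_camera(c)
  for r in models.place_of('top_tumbler',c): print(c,r['conf'],r['position'],at_z(c,r['position'],45).round())
  for p in proj(c,np.c_[451+50*np.cos(a),19+50*np.sin(a),0*a+6]): cv2.circle(im,tuple(int(v) for v in p),0,(255,0,0),-1)
  x,y=(240,90) if c=='scene' else (210,80)
  tiles.append(cv2.resize(im[y:y+150,x:x+130],None,fx=3,fy=3))
save('p3.png',np.hstack(tiles))
E
```

```text
7.25 [449.41544153  18.60690351 133.30880036] [-1.57145062e+00 -2.15470069e-03  3.62372042e-04] [ 0.80830193 -0.04551072 -0.91376957] 60.90448294370225
scene 0.69 [307.0, 171.2] [445.   9.  45.]
scene 0.66 [257.4, 309.0] [ 643. -247.   45.]
side 0.96 [372.3, 277.1] [ 622. -290.   45.]
side 0.59 [277.6, 190.5] [451.  23.  45.]
```

View pics/p3.png

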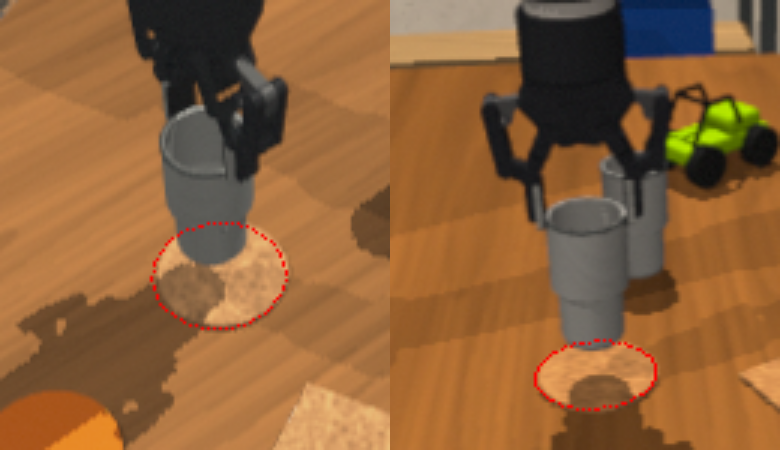

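The coaster circle matches in both views, and the tumbler is upright and over it. I'm lowering it 33 mm of the expected 38, then will feel for contact.

Emit:
servo_tool(commands=[0.001,0.012,0,0,0,0,0.05,0.001,0.022,0,0,0,0,0.05,0.001,0.03,0,0,0,0,0.05,0.001,0.033,0,0,0,0,0.05,0.001,0.033,0,0,0,0,0.05])

```text
clock: 8.07
ee_pos: [451.3, 19.4, 101.3]
tcp_rot: [-1.571, -0.005, -0.0]
wrist_force: [0.5, -0.7, -2.4]
grip_width: 60.6
```

Emit:
servo_tool(commands=[0,0.001,0,0,0,0,0.05,0,0.002,0,0,0,0,0.05,0,0.003,0,0,0,0,0.05,0,0.003,0,0,0,0,0.05])

```text
clock: 8.57
ee_pos: [451.3, 19.4, 98.2]
tcp_rot: [-1.571, -0.005, -0.0]
wrist_force: [-0.4, 0.4, -3.0]
grip_width: 60.7
```

Emit:
servo_tool(commands=[0,0.001,0,0,0,0,0.05,0,0.002,0,0,0,0,0.05,0,0.003,0,0,0,0,0.05,0,0.003,0,0,0,0,0.05])

```text
clock: 9.07
ee_pos: [451.4, 19.4, 95.7]
tcp_rot: [-1.571, -0.005, -0.001]
wrist_force: [-0.9, -0.8, 3.5]
grip_width: 60.7
```

The force has reversed from about -2.5 to +3.5 N, so it is in contact. Now releasing.

Emit:
servo_tool(commands=[0,0,0,0,0,0,0.063,0,0,0,0,0,0,0.067,0,0,0,0,0,0,0.075,0,0,0,0,0,0,0.085,0,0,0,0,0,0,0.085,0,0,0,0,0,0,0.085])

```text
clock: 9.82
ee_pos: [451.4, 19.4, 95.7]
tcp_rot: [-1.571, -0.005, -0.001]
wrist_force: [0.6, -0.0, 0.6]
grip_width: 85.1
```

Emit:
servo_tool(commands=[0,-0.01,0,0,0,0,0.085,0,-0.03,0,0,0,0,0.085,0,-0.055,0,0,0,0,0.085,0,-0.085,0,0,0,0,0.085,0,-0.12,0,0,0,0,0.085,0,-0.14,0,0,0,0,0.085,0,-0.14,0,0,0,0,0.085,0,-0.14,0,0,0,0,0.085])

```text
clock: 10.82
ee_pos: [450.3, 19.4, 235.1]
tcp_rot: [-1.571, -0.004, 0.0]
wrist_force: [-0.1, -0.6, -0.1]
grip_width: 84.9
```

```bash
python3 - <<'E'
from h import *
from scipy.optimize import least_squares
s=robot.sense();print(s['clock'],s['ee_pos'],s['wrist_force'],s['grip_width'])
tiles=[];a=np.linspace(0,2*np.pi,72)
for c in('scene','side'):
  im=imaging.read_camera(c)
  for n,h in(('top_tumbler',6),('under_tumbler',0),('single_tumbler',0)):
    for r in models.place_of(n,c): print(n,c,r['conf'],np.round(r['position']),at_z(c,r['position'],h).round())
  for q,rr,z in(((451,19),50,6),((451,19),31,116),((529.5,-288),31,110)):
    for p in proj(c,np.c_[q[0]+rr*np.cos(a),q[1]+rr*np.sin(a),0*a+z]): cv2.circle(im,tuple(int(v) for v in p),0,(255,0,0),-1)
  x,y=(160,90) if c=='scene' else (210,100)
  tiles.append(cv2.resize(im[y:y+220,x:x+160],None,fx=2.5,fy=2.5))
save('p4.png',np.hstack(tiles))
E
```

```text
10.825 [450.26865012  19.43680769 235.05604067] [-0.09526917 -0.55363879 -0.14247958] 84.88399122439193
top_tumbler scene 0.9 [255. 311.] [ 628. -248.    6.]
top_tumbler scene 0.72 [313. 182.] [452.  17.   6.]
under_tumbler scene 0.57 [214. 285.] [ 530. -283.    0.]
single_tumbler scene 0.65 [388. 154.] [492. 211.   0.]
top_tumbler side 0.84 [374. 278.] [ 635. -256.    6.]
top_tumbler side 0.63 [277. 206.] [447.  14.   6.]
under_tumbler side 0.9 [320. 299.] [ 528. -292.    0.]
single_tumbler side 0.91 [295. 168.] [497. 219.   0.]
```

View pics/p4.png

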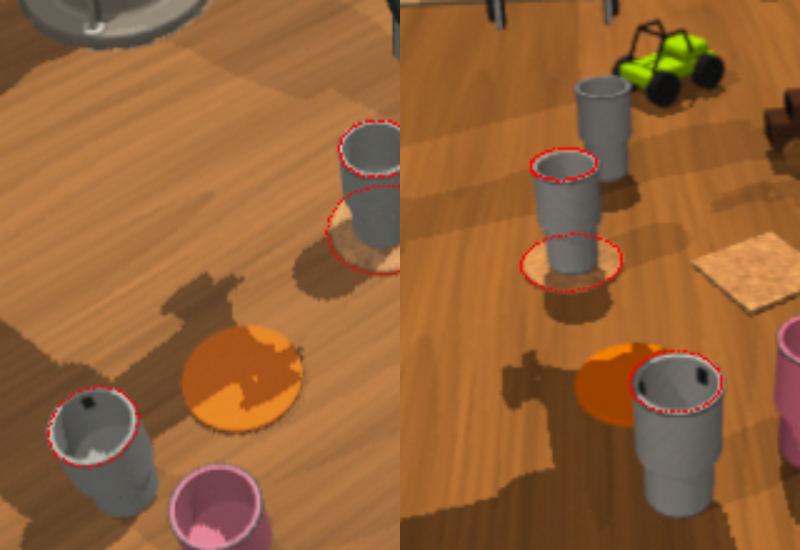

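The tumbler stands upright on the coaster, and its rim matches the predicted centre circle in both views. The lower tumbler's rim still matches its starting position, and the gripper is well clear. Handing in.

```bash
python3 -c "
from h import *
print(robot.close_job())"
```

```text
the job is handed in; nothing more can be done
None
```

The upper tumbler is out of the lower one and standing upright, released, on the round cork coaster. I handed the job in at about 11 s on the robot's clock; it reported no verdict.

- **Placing:** I gripped the collar, lifted it about 86 mm straight up, carried it over, lowered it until the wrist force showed contact, then opened and backed away 140 mm.
- **Top tumbler:** its rim matches a circle predicted over the coaster's centre in both camera views. The network put it at about (452, 17) in one view and (447, 14) in the other, against a coaster centre of about (451, 19). That is within about 6 mm.
- **Lower tumbler:** its rim still matches its starting position in both views.
- **Single tumbler:** it stands upright and was never approached. The network's readings of it differ by 7 to 11 mm before and after; I take that as network noise, and did not measure it separately.
- **Clearance:** wrist force was near zero after release, so the robot touches nothing.

The networks also reported the pink tumbler and the orange disc as matches, in some cases with higher confidence than the real ones. I ruled both out by colour and by where they stand.

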